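# Cover the parts pail and hang it on the rack

## Robot

A 7-joint arm with a two-finger parallel gripper is mounted at the origin on a cart in front of the work surface, level with it; the furniture and walls round the work are solid. World frame = base frame: x ahead of the robot, y to its left, z up, the work surface at z = 0. Lengths are in m, angles in rad, forces in N, time in s.
With the tool pointing down it reaches from about 0.425 to 0.875 m from the base axis. Payload 4.7 kg.
Tool frame: the origin (TCP) lies between the finger pads; the fingertips stand 14 mm ahead of it and the grasp point (between the pads) lies 5 mm behind it; z points along the fingers, y is the line along which they close (so a half turn about z gives the same grasp; the last joint's range is limited). The gripper opens to 87 mm and grips with 3 to 60 N. Pads are 19 mm wide; open, the fingers measure 117 mm over their backs; the gripper's body (75 mm by 190 mm) begins 51 mm behind the grasp point.
Start: joints at [-1.276, 0.321, -0.07, 1.45, 0.023, 1.371, -0.057], TCP at [0.18, 0.625, 0.237] pointing down, gripper open.
Joint ranges: [-2.86, 2.86], [-0.3, 2.09], [-1.38, 1.24], [0.06, 2.45], [-1.56, 4.7], [0.09, 2.05], [-2.69, 2.69]. Speed limits (rad/s): [2.57, 2.57, 3.14, 3.14, 3.14, 3.14, 3.14].

## Interface

Orientations are given as a rotation vector (axis times angle).
In Python, from bench import ctrl gives the robot as it stands.
- The arm moves only by the tool step_arm, never from a script. Its argument "commands" is a list of rows, each an object with "travel": the shift along the tool's x, y, z in m, a list of three; "turn": the turn, a rotation vector about the tool's x, y, z in degrees, a list of three. A call has 1 to 5 rows; each row is the pose to reach, as a shift and turn from the pose commanded when the call began, along the tool's axes at that moment; what a row does not reach only later rows make up. A row lasts 1/10 s, in which the tool goes at most 50 mm and 8.59 degrees, less where a joint would pass 70% of its speed; a pose out of reach is approached as far as the arm can. A call with a gripper value outside its range is refused whole. "gripper" is the opening, from 0 (shut) to 1 (fully open), set as the call begins (left out, the last holds). The fingers move at their own pace and stop on an object; "force" is the grip in N (left out, the last holds). Time passes only in rows, so rows that repeat a pose let the fingers close. It gives the time, the measured TCP pose, the force, the opening and the grip force at its end, in the units of the state.
- ctrl.get_state(): the state, without advancing time (a new reading comes with each control period).
- ctrl.get_image(name): name is "scene" or "top"; returns the picture (400x640x3 uint8, red, green, blue); there is no depth.
- ctrl.camera_model(name): a dict with "fx", "fy", "cx", "cy" (pixels), "k1" (the pictures are not rectified: a ray, as slopes to the right and down, at radius r is drawn at 1 + k1 r^2 times it, then the intrinsics apply), "R" (3x3) and "t" (3): a world point X has camera coordinates R X + t. Camera axes: x right, y down, z forward; pixel columns grow to the right and rows downward; lengths in m; the calibration is good to about 2 mm. A picture is of the moment at which its call begins. camera_model takes no time and is no camera call.
- ctrl.close_job(): hands the job in; it is judged then, once.
The state is a dict: "time": time; "joint_positions": joint angles; "qd": joint speeds; "joint_torque": joint torques, N m; "position": TCP position; "tool_rot": TCP orientation; "ft_force": force on the tool from outside, world axes, zero at the start; "torque": the same for the moment, N m; "grip_width": opening from 0.0 (shut) to 1.0 (fully open); "grip_force": force on a finger pad.
Only numpy, scipy, OpenCV 4.12 (cv2) and the standard library are available. Lean on these libraries where they do the work, as an engineer would, in place of code of your own. Each camera call takes 0.05 s, during which the arm holds its last target. There are 200 camera calls.

## Task

Set the loose lid on the small steel parts pail so that it sits seated and level on the rim all round, and let go of it. Then raise the pail's swing bail upright, lift the covered pail by it and hang it on the two-pronged rack, the bail resting in the dip of both prongs and the lid still seated. Keep the pail from tipping over and do not disturb the gear, the spring and the core plug.

Things in the scene. Friction and masses are not known exactly. Their poses are not given: they have to be found in the camera images.
- pail: Loose round open steel pail, 90 mm high, 114 mm wide at the rim (119 over its bead), 98 at the foot, wall 3 mm (mouth 108 mm), with a ball bearing in it; about 0.5 kg in all. Origin: centre of its underside; z up, y along the bail's hinge axis, -x the side on which the bail lies at the start.
- bail_pivot (a point): Middle of the bail's hinge axis, fixed in the pail 81 mm above its underside (9 mm below the rim); axes as the pail's. The hinge bosses stand out to 75 mm from the pail's axis at +y and -y.
- bail (a joint): Angle of the swing bail: 0 lying flat, level with the hinge, towards the pail's -x; 1.571 upright over the pail; 3.14 flat on the +x side. It has light friction and stays where it is left.
- bail_grip (a point): Centre of the bail's black grip sleeve (14 mm thick, 36 long), 110 mm from the hinge axis. The bail is a U of 7 mm round bar, legs at the pail's y = +-70 mm, its straight top 100 mm long along y with the sleeve in the middle and bare bar on both sides. The sleeve spins freely on the bar, so a pinched bail still swings. Site y runs along the top bar; with the bail upright, x points down.
- lid_knob (a point): Centre of the lid's black knob (24 mm across, 20 high). Lid: loose steel disc 122 mm across, 5 thick; below it a locating step 96 mm across, 8 deep, that enters the pail's mouth; 0.13 kg. Knob centre 40 mm above the step's underside, 27 above the disc's top. Starts flat on the surface, knob up. Seated, the disc lies on the rim, knob centre 122 mm above the pail's underside. z: lid's axis, up.
- hang_rack: Fixed grey rack. Origin on the work surface right under the seat, z up. Two round prongs (10 mm thick) at y = +-34 mm point to -x, roughly to the robot: each has a dip at x = 0 and an upturned tip at x = -25 mm (top 242 mm above the surface); behind the dip they rise to a cross bar 110 mm wide at x = 113 mm (top 256 mm high). Bare bar goes on the prongs, sleeve between them.
- rack_seat (a point): Point midway between the dips of the two prongs where the middle of the hung bail's bar comes to lie, 228 mm above the work surface; axes as the rack's, the bar lying along y.
- small_gear: Bystander: dark toothed gear lying flat, 60 mm across, 16 mm high; origin at the centre of its underside.
- spring: Bystander: standing dark coil spring, 31 mm across, 45 mm high; origin at the centre of its underside.
- core_plug: Bystander: pale pressed core plug with a black band, lying flat, 54 mm across, 20 mm high; origin at the centre of its underside.

How it is judged:
By the outcome, as a careful person would: the job done as asked, in the order asked, and still so for the second after the job is handed in, with the robot touching nothing.
It also fails if it takes over 64 s, if anything falls off the work surface, if the arm or the gripper's body presses on something with over 40 N, if the wrist force passes 120 N, or if a joint passes its speed limit or range.

## Working session

There is one attempt and no reset: what is moved stays moved. The work goes in short steps, Python scripts to look and compute and a tool call to move; the robot and the scene stay as the last step left them, time stands still between calls to the robot, and variables do not carry over. Pictures are saved under pics/ and viewed, at most 12 in all, crops included, and the job is handed in when it is done.

Besides the shell and the picture viewer there is one more tool, called after "Request:" as name(argument=value, ...) on one line, values as JSON. step_arm: Moves the arm, as the interface text tells. Its arguments: {"type":"object","properties":{"commands":{"type":"array"},"gripper":{"type":"number"},"force":{"type":"number"}},"required":["commands"]}

```bash
mkdir -p pics; ls; cat > h.py <<'E'
import numpy as np, cv2
from scipy.spatial.transform import Rotation as Rn
from bench import ctrl
def snap(n,f):
    im=ctrl.get_image(n); cv2.imwrite('pics/'+f,im[:,:,::-1]); return im
def ray(n,u,v):
    m=ctrl.camera_model(n); d=np.array([(u-m['cx'])/m['fx'],(v-m['cy'])/m['fy']]); s=d.copy()
    for _ in range(20): s=d/(1+m['k1']*(s@s))
    R=np.array(m['R']);t=np.array(m['t'])
    return -R.T@t, R.T@np.array([s[0],s[1],1])
def onz(n,u,v,z):
    o,d=ray(n,u,v); return o+d*(z-o[2])/d[2]
def proj(n,X):
    m=ctrl.camera_model(n); c=np.array(m['R'])@np.array(X)+np.array(m['t']); s=c[:2]/c[2]; s=s*(1+m['k1']*(s@s))
    return np.array([m['fx']*s[0]+m['cx'],m['fy']*s[1]+m['cy']])
def tri(a,b):
    o1,d1=ray(*a);o2,d2=ray(*b); A=np.stack([d1,-d2],1); k=np.linalg.lstsq(A,o2-o1,rcond=None)[0]
    p,q=o1+k[0]*d1,o2+k[1]*d2; return (p+q)/2,np.linalg.norm(p-q)
E
python3 - <<'E'
from h import *
a=snap('scene','s0.png');b=snap('top','t0.png')
for n in('scene','top'):
    m=ctrl.camera_model(n);print(n,m['fx'],m['k1'],ray(n,320,200))
s=ctrl.get_state();print(s['position'],s['tool_rot'],s['ft_force'])
E
```

```text
pics
scene 421.2847140548589 0.017507886532364854 (array([-0.04061162, -0.52579679,  0.68086874]), array([ 0.65674878,  0.5110866 , -0.55512303]))
top 513.9921588493278 -0.1533790621233458 (array([0.46240765, 0.00349586, 1.46028955]), array([ 0.0667123 ,  0.00189032, -0.99784122]))
[0.18006349 0.62407643 0.23556095] [-4.39635409e-01 -3.11051526e+00  2.65503105e-03] [-0.23411681 -0.17831107 -0.31210729]
```

View pics/s0.png

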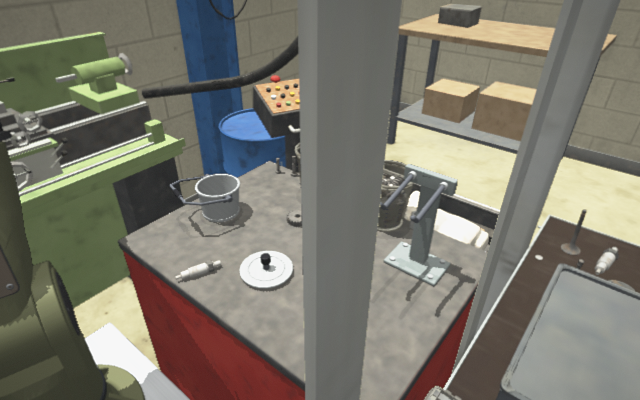

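View pics/t0.png

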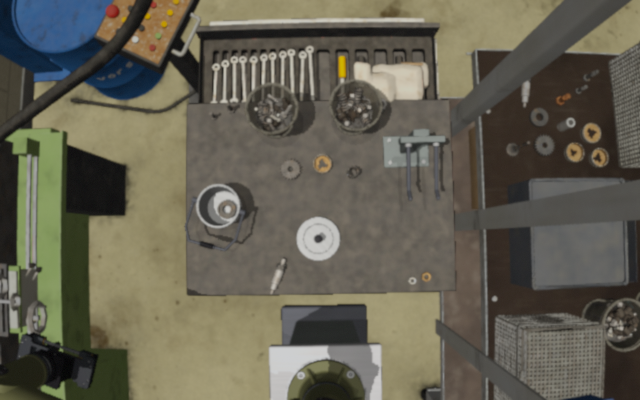

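The scene view shows the pail at (218,198), its bail leaning to the left, the lid with knob at (265,260) and the rack at (425,220). In the top view the pail is at (219,206), grip (207,244), knob (319,238), and the prongs are near columns 407 and 438.

```bash
python3 - <<'E'
from h import *
a=cv2.imread('pics/s0.png');b=cv2.imread('pics/t0.png')
c=lambda i,x,y,w,h,k:cv2.resize(i[y:y+h,x:x+w],None,fx=k,fy=k,interpolation=cv2.INTER_CUBIC)
m=np.zeros((600,800,3),np.uint8)
def put(p,x,y): m[y:y+p.shape[0],x:x+p.shape[1]]=p
put(c(b,180,175,80,75,5),0,0)      # pail top
put(c(b,375,120,80,85,4),400,0)    # rack top
put(c(a,165,165,80,60,4),0,380)    # pail scene
put(c(a,370,160,100,60,4),400,345)
cv2.imwrite('pics/m0.png',m)
# dark knob
for n,i,(x0,y0,x1,y1) in(('top',b,(305,225,335,252)),('scene',a,(255,245,276,275))):
    g=i[y0:y1,x0:x1].max(2); k,l,st,ce=cv2.connectedComponentsWithStats((g<70).astype(np.uint8))
    j=1+np.argmax(st[1:,4]); u,v=ce[j]+[x0,y0]; print(n,u,v,st[j],onz(n,u,v,.040))
E
```

```text
Traceback (most recent call last):
ValueError: could not broadcast input array from shape (240,320,3) into shape (220,320,3)
```

```bash
python3 - <<'E'
from h import *
a=cv2.imread('pics/s0.png');b=cv2.imread('pics/t0.png')
c=lambda i,x,y,w,h,k:cv2.resize(i[y:y+h,x:x+w],None,fx=k,fy=k,interpolation=cv2.INTER_CUBIC)
m=np.zeros((600,800,3),np.uint8)
def put(p,x,y): m[y:y+p.shape[0],x:x+p.shape[1]]=p
put(c(b,180,175,80,75,4),0,0)      # pail top
put(c(b,375,120,80,85,4),400,0)    # rack top
put(c(a,165,165,80,60,4),0,345)    # pail scene
put(c(a,370,160,100,60,4),400,345)
cv2.imwrite('pics/m0.png',m)
# dark knob
for n,i,(x0,y0,x1,y1) in(('top',b,(305,225,335,252)),('scene',a,(255,245,276,275))):
    g=i[y0:y1,x0:x1].max(2); k,l,st,ce=cv2.connectedComponentsWithStats((g<70).astype(np.uint8))
    j=1+np.argmax(st[1:,4]); u,v=ce[j]+[x0,y0]; print(n,u,v,st[j],onz(n,u,v,.040))
E
```

```text
top 318.32 238.24 [11 11  6  6 25] [0.45172688 0.01256456 0.04      ]
scene 265.4375 260.8020833333333 [ 6  9  9 16 96] [0.44630351 0.00579536 0.04      ]
```

View pics/m0.png

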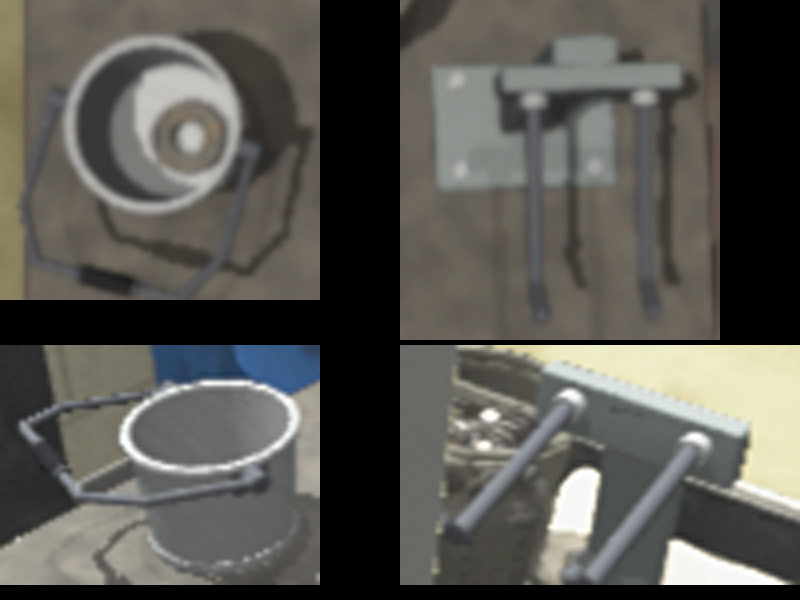

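The montage shows the rim centre at top (218.3,206), bosses at (194.3,199.5) and (242,213), grip at (206.8,244.8) top and (176.8,193.2) scene. The prong tips are at top (410.3,198.8) and (438.5,198.8), and scene (383.8,205) and (415,216.3).

```bash
python3 - <<'E'
from h import *
a=cv2.imread('pics/s0.png');b=cv2.imread('pics/t0.png')
def fit(n,i,box,z,th):
    x0,y0,x1,y1=box; m=(i[y0:y1,x0:x1].min(2)>th).astype(np.uint8)
    cs=cv2.findContours(m,cv2.RETR_EXTERNAL,cv2.CHAIN_APPROX_NONE)[0]; c=max(cs,key=lambda q:len(q)); c=cv2.convexHull(c)[:,0]+[x0,y0]
    P=np.array([onz(n,*q,z)[:2] for q in c]); (cx,cy),r=cv2.minEnclosingCircle(P.astype(np.float32))
    A=np.c_[2*P,np.ones(len(P))]; s=np.linalg.lstsq(A,(P**2).sum(1),rcond=None)[0]
    print(n,z,s[:2],'r',np.sqrt(s[2]+s[:2]@s[:2]),'mec',cx,cy,r)
for th in (140,170):
    fit('top',b,(290,210,350,268),.013,th); fit('scene',a,(235,245,297,292),.013,th)
    fit('top',b,(190,180,246,236),.09,th); fit('scene',a,(192,170,246,230),.09,th)
print('boss',onz('top',194.3,199.5,.081),onz('top',242,213,.081))
print('grip',tri(('top',206.8,244.8),('scene',176.8,193.2)))
for A,B in (((410.3,198.8),(383.8,205)),((438.5,198.8),(415,216.3))): print('tip',tri(('top',*A),('scene',*B)),onz('top',*A,.242))
for A in((408.3,145),(436.3,145)): print('base',onz('top',*A,.25))
E
```

```text
top 0.013 [0.45093283 0.01455153] r 0.06102487556001125 mec 0.4510442018508911 0.014615140855312347 0.06143568456172943
scene 0.013 [0.45959568 0.01784499] r 0.10260555122654827 mec 0.4501640200614929 0.018047094345092773 0.10889109969139099
top 0.09 [0.54378476 0.28203893] r 0.058700554464269236 mec 0.5438503623008728 0.2820715606212616 0.059276286512613297
scene 0.09 [0.54735168 0.24677278] r 0.08292851946164227 mec 0.5432636737823486 0.2484368085861206 0.09173179417848587
top 0.013 [0.45088725 0.01452006] r 0.05898828228148654 mec 0.45077019929885864 0.014583062380552292 0.05954909324645996
scene 0.013 [0.45130176 0.01167465] r 0.06141290327873805 mec 0.4509808123111725 0.011341346427798271 0.06210627034306526
top 0.09 [0.54884397 0.2601877 ] r 0.03408263153688518 mec 0.5504786968231201 0.2601374387741089 0.035322897136211395
scene 0.09 [0.54200489 0.27724303] r 0.05835518734240956 mec 0.5424410700798035 0.2775169312953949 0.05984131246805191
boss [0.56172822 0.34714064 0.081     ] [0.52305025 0.21680178 0.081     ]
grip (array([0.43914754, 0.30907061, 0.09993131]), np.float64(0.00026399886740866897))
tip (array([ 0.54619219, -0.21480169,  0.23502882]), np.float64(0.008867926236139074)) [ 0.54320364 -0.20984867  0.242     ]
tip (array([ 0.54377396, -0.28110019,  0.24109393]), np.float64(0.006081345039131463)) [ 0.54211457 -0.27821088  0.242     ]
base [ 0.67173166 -0.20750262  0.25      ]
base [ 0.67112288 -0.27546684  0.25      ]
```

```bash
cat >> h.py <<'E'
def go(p,az=None):
    "travel/turn in tool axes to reach world p with tool y at azimuth az (deg), tool down"
    s=ctrl.get_state(); R=Rn.from_rotvec(s['tool_rot']); M=R.as_matrix()
    a0=np.degrees(np.arctan2(M[1,1],M[0,1]))
    az=a0 if az is None else az; c,q=np.cos(np.radians(az)),np.sin(np.radians(az))
    y=np.array([c,q,0]); z=np.array([0,0,-1.]); T=np.stack([np.cross(y,z),y,z],1)
    print('t',round(s['time'],2),'pos',s['position'].round(4),'az',a0.round(1),'F',np.round(s['ft_force'],1),'grip',s['grip_width'],s['grip_force'])
    print(' travel',(M.T@(np.array(p)-s['position'])).round(4),'turn',np.degrees((R.inv()*Rn.from_matrix(T)).as_rotvec()).round(1))
E
python3 -c "
from h import *
go([.40,.36,.235],32)"
```

```text
t 0.1 pos [0.1801 0.6241 0.2356] az 73.9 F [-0.2 -0.2 -0.3] grip 1.001208119919113 0.0
 travel [-0.2845 -0.1928  0.0009] turn [-0.1  0.  41.9]
```

Request:
step_arm(commands=[{"travel": [-0.284,-0.192,0],"turn": [0,0,42]},{"travel": [-0.284,-0.192,0],"turn": [0,0,42]},{"travel": [-0.284,-0.192,0],"turn": [0,0,42]},{"travel": [-0.284,-0.192,0],"turn": [0,0,42]},{"travel": [-0.284,-0.192,0],"turn": [0,0,42]}], gripper=0.7)

```text
time: 0.6
position: [0.3412, 0.4307, 0.2362]
tool_rot: [-1.533, -2.742, 0.001]
ft_force: [1.4, 0.9, 0.4]
grip_width: 0.714
grip_force: 0.0
```

```bash
python3 -c "
from h import *
go([.451,.013,.13],0)"
```

```text
t 0.6 pos [0.3412 0.4307 0.2362] az 31.6 F [1.4 0.9 0.4] grip 0.7138894029594547 0.0
 travel [-0.4133 -0.1252  0.1063] turn [-0.   0.  31.6]
```

Request:
step_arm(commands=[{"travel": [-0.413,-0.125,0.05],"turn": [0,0,31.6]},{"travel": [-0.413,-0.125,0.05],"turn": [0,0,31.6]},{"travel": [-0.413,-0.125,0.05],"turn": [0,0,31.6]},{"travel": [-0.413,-0.125,0.05],"turn": [0,0,31.6]},{"travel": [-0.413,-0.125,0.05],"turn": [0,0,31.6]}])

```text
time: 1.1
position: [0.4049, 0.1907, 0.2074]
tool_rot: [-2.218, -2.225, -0.0]
ft_force: [1.5, -0.4, 0.7]
grip_width: 0.696
grip_force: 0.0
```

```bash
python3 -c "
from h import *
go([.451,.013,.10],0)"
```

```text
t 1.1 pos [0.4049 0.1907 0.2074] az 0.2 F [ 1.5 -0.4  0.7] grip 0.6962705106015593 0.0
 travel [-0.1779  0.0455  0.1073] turn [-0.  -0.   0.2]
```

Request:
step_arm(commands=[{"travel": [-0.045,0.012,0.02]},{"travel": [-0.09,0.023,0.045]},{"travel": [-0.135,0.035,0.07]},{"travel": [-0.165,0.043,0.095]},{"travel": [-0.178,0.0455,0.107]}])

```text
$.commands[0]: bad value
```

Request:
step_arm(commands=[{"travel": [0,0,0]},{"travel": [0,0,0]}])

```text
$.commands[0]: bad value
```

```bash
python3 - <<'E'
from h import *
a=snap('scene','s1.png');b=snap('top','t1.png')
go([.451,.013,.035],0)
m=np.zeros((400,800,3),np.uint8)
m[:,:400]=cv2.resize(a[215:295,225:305,::-1],(400,400)); m[:,400:]=cv2.resize(b[200:280,280:360,::-1],(400,400))
cv2.imwrite('pics/m1.png',m)
E
```

```text
t 1.2 pos [0.4063 0.1855 0.207 ] az -0.3 F [-0.4  1.3  0.3] grip 0.6990789639762983 0.0
 travel [-0.1719  0.0458  0.1723] turn [-0.1  0.1 -0.3]
```

View pics/m1.png

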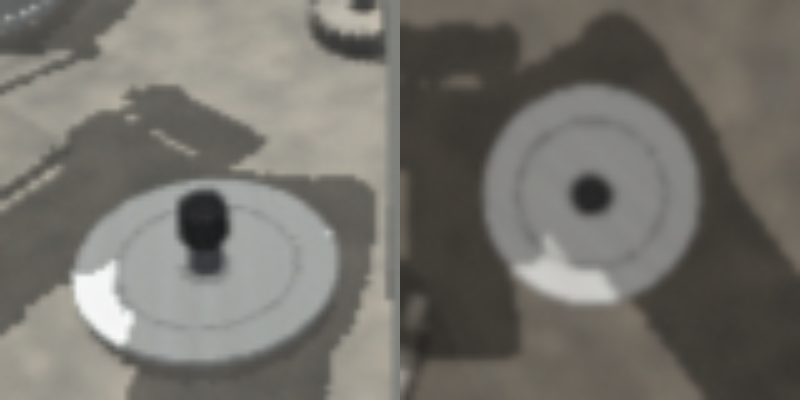

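The moves were refused because every row needs a "turn". The picture shows the knob at scene (265.6,259.4) and top (318.2,238.8), which fits (0.451, 0.012), so I carry on.

Request:
step_arm(commands=[{"travel": [-0.045,0.012,0.02],"turn": [0,0,0]},{"travel": [-0.09,0.023,0.045],"turn": [0,0,0]},{"travel": [-0.135,0.035,0.07],"turn": [0,0,0]},{"travel": [-0.163,0.042,0.095],"turn": [0,0,0]},{"travel": [-0.173,0.045,0.107],"turn": [0,0,0]}])

```text
time: 1.7
position: [0.4498, 0.0161, 0.0987]
tool_rot: [-2.221, -2.221, 0.005]
ft_force: [0.0, 0.8, 0.4]
grip_width: 0.697
grip_force: 0.0
```

Request:
step_arm(commands=[{"travel": [0,0,0],"turn": [0,0,0]},{"travel": [0,0,0],"turn": [0,0,0]}])

```text
time: 1.9
position: [0.4508, 0.0209, 0.1009]
tool_rot: [-2.215, -2.228, 0.0]
ft_force: [-0.2, 0.3, 0.3]
grip_width: 0.7
grip_force: 0.0
```

```bash
python3 - <<'E'
from h import *
go([.451,.012,.035],0)
E
```

```text
t 1.9 pos [0.4508 0.0209 0.1009] az 0.3 F [-0.2  0.3  0.3] grip 0.7002379455162312 0.0
 travel [-0.0089  0.0001  0.0659] turn [-0.  -0.   0.3]
```

Request:
step_arm(commands=[{"travel": [-0.009,0,0.02],"turn": [0,0,0]},{"travel": [-0.009,0,0.045],"turn": [0,0,0]},{"travel": [-0.009,0,0.066],"turn": [0,0,0]},{"travel": [-0.009,0,0.066],"turn": [0,0,0]}])

```text
time: 2.3
position: [0.4493, 0.0126, 0.0335]
tool_rot: [-2.211, -2.229, 0.005]
ft_force: [-0.7, -0.6, 0.4]
grip_width: 0.697
grip_force: 0.0
```

Request:
step_arm(commands=[{"travel": [0,0,0],"turn": [0,0,0]},{"travel": [0,0,0],"turn": [0,0,0]},{"travel": [0,0,0],"turn": [0,0,0]},{"travel": [0,0,0],"turn": [0,0,0]},{"travel": [0,0,0],"turn": [0,0,0]}], gripper=0.1, force=20)

```text
time: 2.8
position: [0.4513, 0.0112, 0.0353]
tool_rot: [2.215, 2.227, 0.002]
ft_force: [-0.4, 0.2, 0.5]
grip_width: 0.329
grip_force: 0.1
```

```bash
python3 - <<'E'
from h import *
go([.451,.012,.035],0)
E
```

```text
t 2.8 pos [0.4513 0.0112 0.0353] az 0.3 F [-0.4  0.2  0.5] grip 0.3290125238521573 0.12333713078987785
 travel [ 0.0008 -0.0003  0.0003] turn [ 0.1 -0.   0.3]
```

Request:
step_arm(commands=[{"travel": [0,0,0],"turn": [0,0,0]},{"travel": [0,0,0],"turn": [0,0,0]},{"travel": [0,0,0],"turn": [0,0,0]}])

```text
time: 3.1
position: [0.4516, 0.0112, 0.0352]
tool_rot: [2.215, 2.227, 0.002]
ft_force: [1.3, 0.8, 3.8]
grip_width: 0.268
grip_force: 20.0
```

Request:
step_arm(commands=[{"travel": [0,0,-0.02],"turn": [0,0,0]},{"travel": [0,0,-0.05],"turn": [0,0,0]},{"travel": [0,0,-0.09],"turn": [0,0,0]},{"travel": [0,0,-0.125],"turn": [0,0,0]},{"travel": [0,0,-0.14],"turn": [0,0,0]}])

```text
time: 3.6
position: [0.452, 0.0111, 0.1775]
tool_rot: [2.215, 2.226, 0.005]
ft_force: [0.8, 0.8, -1.8]
grip_width: 0.263
grip_force: 20.0
```

```bash
python3 - <<'E'
from h import *
go([.543,.280,.175],0)
E
```

```text
t 3.6 pos [0.452  0.0111 0.1775] az 0.3 F [ 0.8  0.8 -1.8] grip 0.2631082171978631 20.000372836366296
 travel [0.2684 0.0924 0.0032] turn [ 0.2 -0.1  0.3]
```

Request:
step_arm(commands=[{"travel": [0.015,0.005,0],"turn": [0,0,0]},{"travel": [0.045,0.016,0],"turn": [0,0,0]},{"travel": [0.082,0.028,0],"turn": [0,0,0]},{"travel": [0.12,0.041,0],"turn": [0,0,0]},{"travel": [0.158,0.054,0],"turn": [0,0,0]}])

```text
time: 4.1
position: [0.503, 0.1718, 0.1723]
tool_rot: [-2.214, -2.227, 0.005]
ft_force: [0.4, -0.1, -1.4]
grip_width: 0.263
grip_force: 20.0
```

Request:
step_arm(commands=[{"travel": [0.038,0.013,0],"turn": [0,0,0]},{"travel": [0.07,0.024,0],"turn": [0,0,0]},{"travel": [0.095,0.033,0],"turn": [0,0,0]},{"travel": [0.108,0.037,0],"turn": [0,0,0]},{"travel": [0.11,0.038,0],"turn": [0,0,0]}])

```text
time: 4.6
position: [0.5401, 0.2816, 0.1724]
tool_rot: [-2.211, -2.23, 0.005]
ft_force: [1.1, -0.2, -1.0]
grip_width: 0.269
grip_force: 20.0
```

Request:
step_arm(commands=[{"travel": [0,0,0],"turn": [0,0,0]},{"travel": [0,0,0],"turn": [0,0,0]}])

```text
time: 4.8
position: [0.5414, 0.2776, 0.1745]
tool_rot: [2.218, 2.225, -0.002]
ft_force: [0.7, -0.8, -1.1]
grip_width: 0.264
grip_force: 20.0
```

```bash
python3 - <<'E'
from h import *
a=snap('scene','s2.png');b=snap('top','t2.png')
go([.543,.280,.13],0)
m=np.zeros((400,800,3),np.uint8)
m[:,:400]=cv2.resize(a[140:240,165:265,::-1],(400,400)); m[:,400:]=cv2.resize(b[165:265,170:270,::-1],(400,400))
cv2.imwrite('pics/m2.png',m)
E
```

```text
t 4.9 pos [0.5416 0.2779 0.175 ] az 0.2 F [-0.6 -1.3 -1.8] grip 0.26768688664566964 20.000126673839986
 travel [0.002  0.0015 0.045 ] turn [0.  0.  0.2]
```

View pics/m2.png

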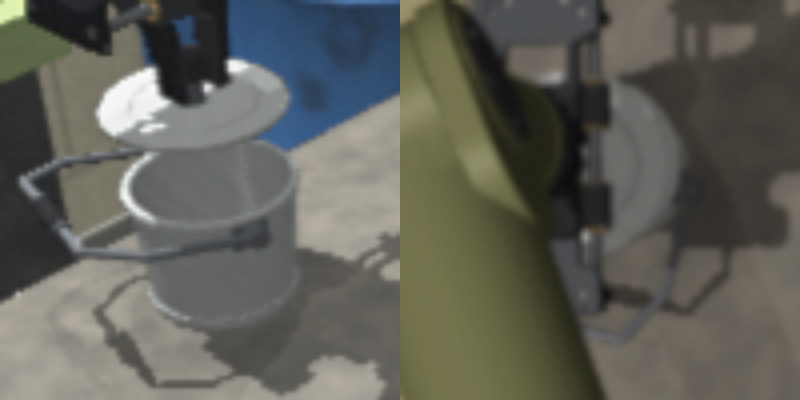

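The scene half shows the lid held level above the pail, at crop (97–290, 58–150), and the rim at (120–298, 140–228). The arm blocks most of the top view, so I compare the two circles in the scene view.

```bash
python3 - <<'E'
from h import *
f=lambda p:(p[0]/4+165-.4,p[1]/4+140-.4)
L=[(97,112),(290,100),(190,150),(130,147),(250,135),(280,120),(108,135)]
P=[(121,190),(298,183),(205,228),(145,217),(260,218),(285,203),(127,203)]
def circ(pts,z,r):
    X=np.array([onz('scene',*f(p),z)[:2] for p in pts])
    from scipy.optimize import least_squares
    s=least_squares(lambda c:np.hypot(*(X-c).T)-r,X.mean(0)+[.02,.02]); return s.x.round(4),s.fun.round(4)
print(circ(L,.152,.061)); print(circ(P,.09,.0595))
E
```

```text
(array([0.5355, 0.2736]), array([-0.0004,  0.0004, -0.001 ,  0.0017, -0.0018,  0.0017,  0.0003]))
(array([0.5433, 0.275 ]), array([ 0.0005, -0.0022, -0.0001, -0.0012,  0.0017,  0.0003, -0.0007]))
```

Request:
step_arm(commands=[{"travel": [0.0015,0.0015,0.01],"turn": [0,0,0]},{"travel": [0.0015,0.0015,0.022],"turn": [0,0,0]},{"travel": [0.0015,0.0015,0.034],"turn": [0,0,0]},{"travel": [0.0015,0.0015,0.044],"turn": [0,0,0]},{"travel": [0.0015,0.0015,0.048],"turn": [0,0,0]}])

```text
time: 5.4
position: [0.5419, 0.2806, 0.1247]
tool_rot: [-2.215, -2.227, 0.005]
ft_force: [-0.0, -0.2, -1.5]
grip_width: 0.269
grip_force: 20.0
```

Request:
step_arm(commands=[{"travel": [0,0,0.003],"turn": [0,0,0]},{"travel": [0,0,0.006],"turn": [0,0,0]},{"travel": [0,0,0.0085],"turn": [0,0,0]},{"travel": [0,0,0.0085],"turn": [0,0,0]}])

```text
time: 5.8
position: [0.5429, 0.2811, 0.1182]
tool_rot: [-2.215, -2.228, 0.0]
ft_force: [0.3, -0.3, -1.8]
grip_width: 0.263
grip_force: 20.0
```

```bash
python3 - <<'E'
from h import *
go([.543,.279,.117],0)
E
```

```text
t 5.8 pos [0.5429 0.2811 0.1182] az 0.3 F [ 0.3 -0.3 -1.8] grip 0.2632702157924379 20.000339155085385
 travel [-0.0021  0.0001  0.0012] turn [-0.  -0.   0.3]
```

Request:
step_arm(commands=[{"travel": [0,0,0.001],"turn": [0,0,0]},{"travel": [0,0,0.0015],"turn": [0,0,0]},{"travel": [0,0,0.0015],"turn": [0,0,0]}])

```text
time: 6.1
position: [0.5432, 0.2812, 0.1176]
tool_rot: [2.215, 2.227, 0.001]
ft_force: [-1.5, -0.7, 2.3]
grip_width: 0.267
grip_force: 20.0
```

Request:
step_arm(commands=[{"travel": [0,0,0],"turn": [0,0,0]},{"travel": [0,0,0],"turn": [0,0,0]},{"travel": [0,0,0],"turn": [0,0,0]},{"travel": [0,0,0],"turn": [0,0,0]}], gripper=0.45)

```text
time: 6.5
position: [0.543, 0.2811, 0.1166]
tool_rot: [2.215, 2.227, -0.0]
ft_force: [0.3, -0.6, -1.0]
grip_width: 0.442
grip_force: 0.0
```

Request:
step_arm(commands=[{"travel": [0,0,-0.01],"turn": [0,0,0]},{"travel": [0,0,-0.035],"turn": [0,0,0]},{"travel": [0,0,-0.06],"turn": [0,0,0]},{"travel": [0,0,-0.075],"turn": [0,0,0]},{"travel": [0,0,-0.075],"turn": [0,0,0]}])

```text
time: 7.0
position: [0.5445, 0.2818, 0.1948]
tool_rot: [2.215, 2.227, 0.008]
ft_force: [-1.3, 0.7, -0.7]
grip_width: 0.45
grip_force: 0.0
```

```bash
python3 - <<'E'
from h import *
a=snap('scene','s3.png')
go([.439,.309,.18],-16.5)
cv2.imwrite('pics/m3.png',cv2.resize(a[130:240,155:265,::-1],(550,550)))
E
```

```text
t 7.05 pos [0.5436 0.2813 0.1929] az 0.3 F [ 0.4  0.3 -0. ] grip 0.45185381990601775 0.0
 travel [ 0.0282 -0.1044  0.0127] turn [ 0.1 -0.1 16.8]
```

View pics/m3.png

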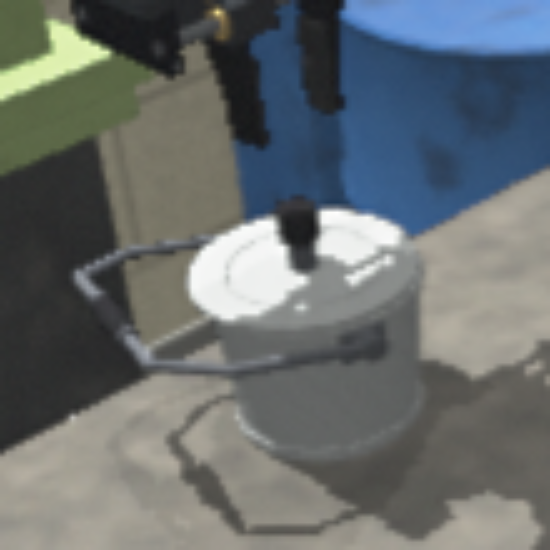

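The picture shows the lid seated level with its knob free, and the sleeve still at scene (177,192.4), the same spot as before. Next I move to the bail.

Request:
step_arm(commands=[{"travel": [0.008,-0.03,0],"turn": [0,0,6]},{"travel": [0.018,-0.065,0],"turn": [0,0,12]},{"travel": [0.026,-0.095,0.008],"turn": [0,0,16.8]},{"travel": [0.0285,-0.104,0.02],"turn": [0,0,16.8]},{"travel": [0.0285,-0.104,0.035],"turn": [0,0,16.8]}])

```text
time: 7.55
position: [0.4373, 0.3097, 0.1554]
tool_rot: [-2.513, -1.885, 0.001]
ft_force: [0.5, -0.4, 0.2]
grip_width: 0.455
grip_force: 0.0
```

Request:
step_arm(commands=[{"travel": [0,0,0],"turn": [0,0,0]},{"travel": [0,0,0],"turn": [0,0,0]}])

```text
time: 7.75
position: [0.4399, 0.3077, 0.1559]
tool_rot: [2.518, 1.877, -0.002]
ft_force: [0.6, 0.0, -0.4]
grip_width: 0.453
grip_force: 0.0
```

```bash
python3 - <<'E'
from h import *
a=snap('scene','s4.png');go([.439,.310,.095],-16.5)
cv2.imwrite('pics/m4.png',cv2.resize(a[140:240,145:245,::-1],(500,500)))
E
```

```text
t 7.8 pos [0.4403 0.3081 0.1566] az -16.6 F [ 0.1 -0.5 -0. ] grip 0.45084723611973937 0.0
 travel [ 0.0015 -0.0018  0.0616] turn [ 0.   0.  -0.1]
```

View pics/m4.png

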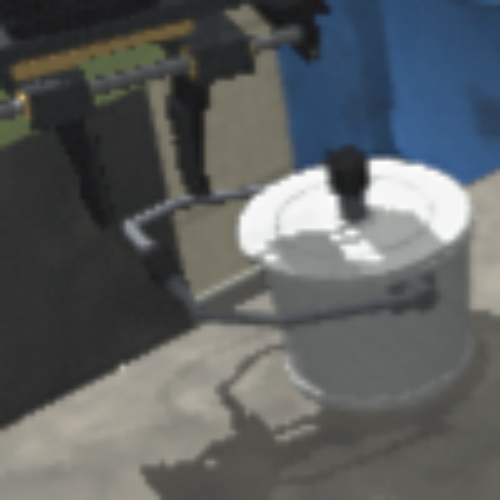

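The fingers straddle the sleeve: tips at crop (105,220) and (205,195), sleeve at about (160,265) below them. I descend and pinch.

Request:
step_arm(commands=[{"travel": [0.0015,-0.0018,0.015],"turn": [0,0,0]},{"travel": [0.0015,-0.0018,0.035],"turn": [0,0,0]},{"travel": [0.0015,-0.0018,0.052],"turn": [0,0,0]},{"travel": [0.0015,-0.0018,0.0615],"turn": [0,0,0]},{"travel": [0.0015,-0.0018,0.0615],"turn": [0,0,0]}])

```text
time: 8.3
position: [0.4369, 0.3101, 0.0936]
tool_rot: [2.517, 1.879, -0.005]
ft_force: [-0.8, -0.3, -0.2]
grip_width: 0.451
grip_force: 0.0
```

Request:
step_arm(commands=[{"travel": [0,0,0],"turn": [0,0,0]},{"travel": [0,0,0],"turn": [0,0,0]},{"travel": [0,0,0],"turn": [0,0,0]},{"travel": [0,0,0],"turn": [0,0,0]},{"travel": [0,0,0],"turn": [0,0,0]}], gripper=0.0, force=10)

```text
time: 8.8
position: [0.4387, 0.311, 0.096]
tool_rot: [2.517, 1.879, 0.004]
ft_force: [2.2, -0.0, 1.0]
grip_width: 0.156
grip_force: 10.0
```

```bash
python3 - <<'E'
from h import *
go([.439,.310,.095],-16.5)
E
```

```text
t 8.8 pos [0.4387 0.311  0.096 ] az -16.5 F [ 2.2 -0.   1. ] grip 0.1560033050575336 9.981738924980164
 travel [-0.0008  0.0005  0.001 ] turn [ 0.1 -0.1 -0. ]
```

Request:
step_arm(commands=[{"travel": [0,0.002,-0.0085],"turn": [0,0,0]},{"travel": [0,0.0048,-0.0176],"turn": [0,0,0]},{"travel": [0,0.0085,-0.0265],"turn": [0,0,0]},{"travel": [0,0.0129,-0.035],"turn": [0,0,0]},{"travel": [0,0.0181,-0.0431],"turn": [0,0,0]}])

```text
time: 9.3
position: [0.4544, 0.3062, 0.1393]
tool_rot: [-2.516, -1.88, 0.001]
ft_force: [-2.3, 0.9, 0.8]
grip_width: 0.158
grip_force: 10.0
```

Request:
step_arm(commands=[{"travel": [0,0.0058,-0.0076],"turn": [0,0,0]},{"travel": [0,0.0123,-0.0147],"turn": [0,0,0]},{"travel": [0,0.0194,-0.0212],"turn": [0,0,0]},{"travel": [0,0.027,-0.027],"turn": [0,0,0]},{"travel": [0,0.0351,-0.0322],"turn": [0,0,0]}])

```text
time: 9.8
position: [0.4883, 0.2971, 0.1724]
tool_rot: [-2.514, -1.88, -0.001]
ft_force: [-4.4, 2.0, 8.9]
grip_width: 0.157
grip_force: 10.0
```

```bash
python3 - <<'E'
from h import *
go([.4387+.959*.1082,.311-.284*.1082,.186],-16.5)
E
```

```text
t 9.8 pos [0.4883 0.2971 0.1724] az -16.4 F [-4.4  2.   8.9] grip 0.15676275481065916 9.9795001745224
 travel [-0.0008  0.0567 -0.0137] turn [-0.1 -0.1  0.1]
```

Request:
step_arm(commands=[{"travel": [0,0.0075,-0.006],"turn": [0,0,0]},{"travel": [0,0.0165,-0.0105],"turn": [0,0,0]},{"travel": [0,0.026,-0.0135],"turn": [0,0,0]},{"travel": [0,0.036,-0.0155],"turn": [0,0,0]},{"travel": [0,0.0455,-0.0165],"turn": [0,0,0]}])

```text
time: 10.3
position: [0.5336, 0.2833, 0.188]
tool_rot: [-2.517, -1.88, -0.003]
ft_force: [-0.6, 2.5, 4.3]
grip_width: 0.155
grip_force: 10.0
```

Request:
step_arm(commands=[{"travel": [0,0.006,0],"turn": [0,0,0]},{"travel": [0,0.01,0],"turn": [0,0,0]},{"travel": [0,0.01,0],"turn": [0,0,0]},{"travel": [0,0.01,0],"turn": [0,0,0]}])

```text
time: 10.7
position: [0.5435, 0.2805, 0.1883]
tool_rot: [2.517, 1.879, 0.005]
ft_force: [1.5, 2.9, 5.2]
grip_width: 0.153
grip_force: 10.0
```

```bash
python3 - <<'E'
from h import *
a=snap('scene','s5.png');go([.543,.281,.186],-16.5)
cv2.imwrite('pics/m5.png',cv2.resize(a[110:240,155:285,::-1],(520,520)))
E
```

```text
t 10.75 pos [0.5434 0.2805 0.1883] az -16.5 F [1.8 2.2 6.5] grip 0.15561637161295755 9.981541335582733
 travel [ 0.0003 -0.0005  0.0023] turn [ 0.1 -0.1 -0. ]
```

View pics/m5.png

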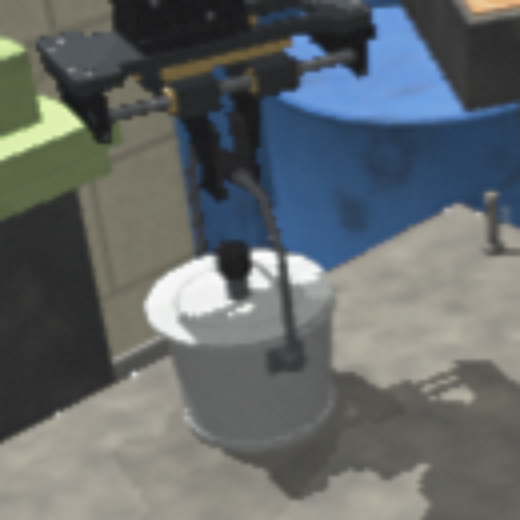

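Bail upright at (245,170) in the crop, lid seated, pail standing. I tighten the grip and lift.

Request:
step_arm(commands=[{"travel": [0,0,0],"turn": [0,0,0]},{"travel": [0,0,0],"turn": [0,0,0]},{"travel": [0,0,-0.003],"turn": [0,0,0]},{"travel": [0,0,-0.008],"turn": [0,0,0]},{"travel": [0,0,-0.016],"turn": [0,0,0]}], force=50)

```text
time: 11.25
position: [0.5405, 0.2784, 0.201]
tool_rot: [2.517, 1.879, -0.009]
ft_force: [-0.6, -0.2, -5.4]
grip_width: 0.147
grip_force: 50.0
```

Request:
step_arm(commands=[{"travel": [0,0,-0.012],"turn": [0,0,0]},{"travel": [0,0,-0.026],"turn": [0,0,0]},{"travel": [0,0,-0.042],"turn": [0,0,0]},{"travel": [0,0,-0.058],"turn": [0,0,0]},{"travel": [0,0,-0.072],"turn": [0,0,0]}])

```text
time: 11.75
position: [0.5421, 0.2801, 0.2772]
tool_rot: [2.517, 1.88, 0.003]
ft_force: [-0.4, -0.1, -6.2]
grip_width: 0.147
grip_force: 50.0
```

Request:
step_arm(commands=[{"travel": [0,0,-0.01],"turn": [0,0,0]},{"travel": [0,0,-0.015],"turn": [0,0,0]},{"travel": [0,0,-0.015],"turn": [0,0,0]},{"travel": [0,0,-0.015],"turn": [0,0,0]}])

```text
time: 12.15
position: [0.5415, 0.28, 0.2895]
tool_rot: [-2.517, -1.88, 0.002]
ft_force: [0.1, -0.2, -6.2]
grip_width: 0.146
grip_force: 50.0
```

```bash
python3 - <<'E'
from h import *
a=snap('scene','s6.png');go([.44,-.244,.29],0)
cv2.imwrite('pics/m6.png',cv2.resize(a[60:220,155:315,::-1],(520,520)))
E
```

```text
t 12.2 pos [0.5413 0.28   0.2891] az -16.5 F [ 0.4  0.2 -6.8] grip 0.13844512197971773 49.95206415653229
 travel [-5.312e-01  5.150e-02 -2.000e-04] turn [ -0.1   0.1 -16.5]
```

View pics/m6.png

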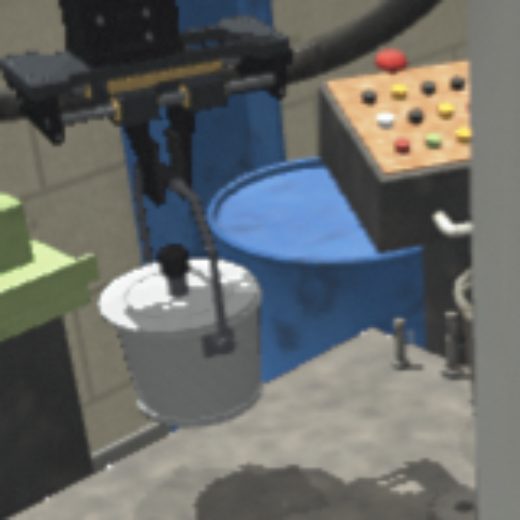

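Lifted: the pail hangs level at crop (185,340) and the lid is seated. I carry it across.

Request:
step_arm(commands=[{"travel": [-0.005,0.0005,0],"turn": [0,0,-3.3]},{"travel": [-0.017,0.0017,0],"turn": [0,0,-6.6]},{"travel": [-0.035,0.0034,0],"turn": [0,0,-9.9]},{"travel": [-0.057,0.0055,0],"turn": [0,0,-13.2]},{"travel": [-0.079,0.0077,0],"turn": [0,0,-16.5]}])

```text
time: 12.7
position: [0.5261, 0.2014, 0.2891]
tool_rot: [-2.218, -2.225, 0.002]
ft_force: [-0.4, -1.2, -5.8]
grip_width: 0.141
grip_force: 50.0
```

Request:
step_arm(commands=[{"travel": [-0.0236,-0.0046,0],"turn": [0,0,0]},{"travel": [-0.0472,-0.0092,0],"turn": [0,0,0]},{"travel": [-0.0708,-0.0138,0],"turn": [0,0,0]},{"travel": [-0.0944,-0.0184,0],"turn": [0,0,0]},{"travel": [-0.118,-0.023,0],"turn": [0,0,0]}])

```text
time: 13.2
position: [0.5032, 0.0821, 0.2901]
tool_rot: [-2.222, -2.22, -0.001]
ft_force: [0.1, -0.5, -6.2]
grip_width: 0.146
grip_force: 50.0
```

Request:
step_arm(commands=[{"travel": [-0.0236,-0.0046,0],"turn": [0,0,0]},{"travel": [-0.0472,-0.0092,0],"turn": [0,0,0]},{"travel": [-0.0708,-0.0138,0],"turn": [0,0,0]},{"travel": [-0.0944,-0.0184,0],"turn": [0,0,0]},{"travel": [-0.118,-0.023,0],"turn": [0,0,0]}])

```text
time: 13.7
position: [0.4799, -0.0359, 0.2901]
tool_rot: [-2.223, -2.22, -0.001]
ft_force: [1.0, 0.6, -6.4]
grip_width: 0.144
grip_force: 50.0
```

Request:
step_arm(commands=[{"travel": [-0.0236,-0.0046,0],"turn": [0,0,0]},{"travel": [-0.0472,-0.0092,0],"turn": [0,0,0]},{"travel": [-0.0708,-0.0138,0],"turn": [0,0,0]},{"travel": [-0.0944,-0.0184,0],"turn": [0,0,0]},{"travel": [-0.118,-0.023,0],"turn": [0,0,0]}])

```text
time: 14.2
position: [0.4567, -0.1537, 0.2901]
tool_rot: [-2.223, -2.22, -0.002]
ft_force: [0.3, 0.3, -6.5]
grip_width: 0.144
grip_force: 50.0
```

Request:
step_arm(commands=[{"travel": [-0.022,-0.0043,0],"turn": [0,0,0]},{"travel": [-0.042,-0.0078,0],"turn": [0,0,0]},{"travel": [-0.059,-0.011,0],"turn": [0,0,0]},{"travel": [-0.072,-0.0133,0],"turn": [0,0,0]},{"travel": [-0.08,-0.015,0],"turn": [0,0,0]}])

```text
time: 14.7
position: [0.4415, -0.2341, 0.2901]
tool_rot: [2.225, 2.218, 0.001]
ft_force: [0.7, -0.2, -5.8]
grip_width: 0.143
grip_force: 50.0
```

```bash
python3 - <<'E'
from h import *
go([.44,-.244,.29],0)
E
```

```text
t 14.7 pos [ 0.4415 -0.2341  0.2901] az -0.2 F [ 0.7 -0.2 -5.8] grip 0.14318194998457628 49.95278835296631
 travel [-0.01   -0.0015  0.0001] turn [ 0.  -0.  -0.2]
```

Request:
step_arm(commands=[{"travel": [-0.004,0,0.003],"turn": [0,0,0]},{"travel": [-0.009,0,0.01],"turn": [0,0,0]},{"travel": [-0.011,0.003,0.018],"turn": [0,0,0]},{"travel": [-0.011,0.01,0.022],"turn": [0,0,0]},{"travel": [-0.011,0.02,0.022],"turn": [0,0,0]}])

```text
time: 15.2
position: [0.4629, -0.2419, 0.2668]
tool_rot: [-2.219, -2.221, 0.0]
ft_force: [0.0, 2.0, -6.3]
grip_width: 0.144
grip_force: 50.0
```

Request:
step_arm(commands=[{"travel": [0,0.013,0],"turn": [0,0,0]},{"travel": [0,0.027,0],"turn": [0,0,0]},{"travel": [0,0.041,0],"turn": [0,0,0]},{"travel": [0,0.053,0],"turn": [0,0,0]},{"travel": [0,0.06,0],"turn": [0,0,0]}])

```text
time: 15.7
position: [0.5246, -0.2414, 0.267]
tool_rot: [-2.218, -2.224, 0.002]
ft_force: [0.5, -0.5, -5.2]
grip_width: 0.146
grip_force: 50.0
```

Request:
step_arm(commands=[{"travel": [0,0,0],"turn": [0,0,0]},{"travel": [0,0,0],"turn": [0,0,0]},{"travel": [0,0,0],"turn": [0,0,0]}])

```text
time: 16.0
position: [0.5223, -0.243, 0.2681]
tool_rot: [-2.221, -2.221, -0.0]
ft_force: [0.6, -0.4, -6.2]
grip_width: 0.147
grip_force: 50.0
```

```bash
python3 - <<'E'
from h import *
a=snap('scene','s7.png');b=snap('top','t7.png');go([.568,-.245,.268],0)
m=np.zeros((400,800,3),np.uint8)
m[:,:400]=cv2.resize(a[140:260,340:460,::-1],(400,400)); m[:,400:]=cv2.resize(b[120:220,370:470,::-1],(400,400))
cv2.imwrite('pics/m7.png',m)
E
```

```text
t 16.1 pos [ 0.5221 -0.243   0.2682] az -0.0 F [-1.2 -0.3 -6.2] grip 0.144411724054985 49.95250046253204
 travel [-0.0019  0.0459  0.0002] turn [-0. -0. -0.]
```

View pics/m7.png

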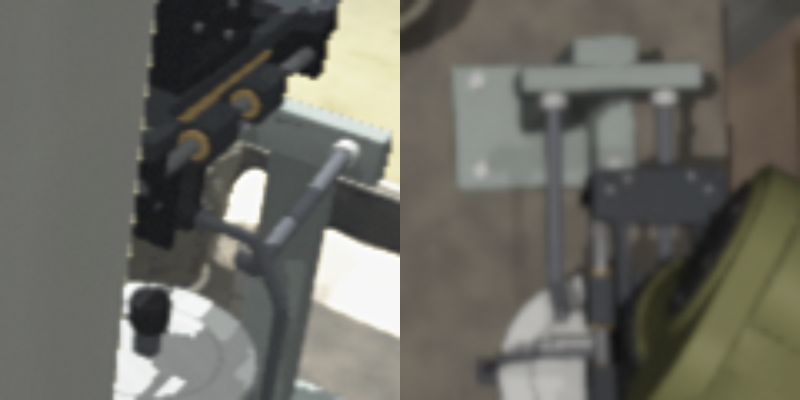

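In the scene half, the bar's bend is at crop (268,262) and the right prong's tip at (250,262). In the top half the lid's left edge is at (500,370) and the left prong's tip at about (560,310). I compare these with projections of where things should be.

```bash
python3 - <<'E'
from h import *
s=lambda X:((proj('scene',X)-[340,140])*400/120).round(0)
t=lambda X:((proj('top',X)-[370,120])*4+[400,0]).round(0)
y=-.243;x=.522
print('bend',s([x,y-.05,.273]),'sleeve end',s([x,y-.018,.273]),'boss',s([x,y-.072,.163]),'knob',s([x,y,.204]))
for yy in(-.205,-.211,-.217):print('Ltip top',t([.543,yy,.242]))
print('lid left top',t([x,y+.061,.177]),'bail bend L',t([x,y+.05,.273]),'leg L',t([x,y+.07,.22]))
for yy in(-.272,-.279,-.286): print('Rtip',yy,s([.543,yy,.240]),s([.55,yy,.235]),'base',s([.665,yy,.246]))
E
```

```text
bend [253. 232.] sleeve end [197. 209.] boss [262. 414.] knob [154. 301.]
Ltip top [553. 316.]
Ltip top [563. 316.]
Ltip top [573. 315.]
lid left top [500. 357.] bail bend L [543. 348.] leg L [496. 354.]
Rtip -0.272 [228. 251.] [233. 253.] base [330. 149.]
Rtip -0.279 [240. 256.] [245. 257.] base [341. 153.]
Rtip -0.286 [252. 261.] [256. 262.] base [352. 157.]
```

Request:
step_arm(commands=[{"travel": [-0.002,0.008,0],"turn": [0,0,0]},{"travel": [-0.002,0.02,0],"turn": [0,0,0]},{"travel": [-0.002,0.033,0],"turn": [0,0,0]},{"travel": [-0.002,0.043,0],"turn": [0,0,0]},{"travel": [-0.002,0.048,0],"turn": [0,0,0]}])

```text
time: 16.6
position: [0.5723, -0.2443, 0.2677]
tool_rot: [2.22, 2.223, 0.0]
ft_force: [1.5, 0.2, -6.6]
grip_width: 0.146
grip_force: 50.0
```

Request:
step_arm(commands=[{"travel": [0,0,0],"turn": [0,0,0]},{"travel": [0,0,0],"turn": [0,0,0]},{"travel": [0,0,0.006],"turn": [0,0,0]},{"travel": [0,0,0.014],"turn": [0,0,0]},{"travel": [0,0,0.022],"turn": [0,0,0]}])

```text
time: 17.1
position: [0.5696, -0.2449, 0.245]
tool_rot: [-2.221, -2.22, 0.001]
ft_force: [-1.2, 0.8, -4.8]
grip_width: 0.147
grip_force: 50.0
```

Request:
step_arm(commands=[{"travel": [0,0,0.005],"turn": [0,0,0]},{"travel": [0,0,0.01],"turn": [0,0,0]},{"travel": [0,0,0.013],"turn": [0,0,0]},{"travel": [0,0,0.013],"turn": [0,0,0]},{"travel": [0,0,0.013],"turn": [0,0,0]}])

```text
time: 17.6
position: [0.5715, -0.2447, 0.2335]
tool_rot: [2.22, 2.221, 0.001]
ft_force: [1.7, 0.1, -6.4]
grip_width: 0.145
grip_force: 50.0
```

```bash
python3 - <<'E'
from h import *
go([.570,-.245,.223],0)
E
```

```text
t 17.6 pos [ 0.5715 -0.2447  0.2335] az 0.0 F [ 1.7  0.1 -6.4] grip 0.14546435792744258 49.95252728462219
 travel [-0.0003 -0.0016  0.0105] turn [0.1 0.  0. ]
```

Request:
step_arm(commands=[{"travel": [0,0,0.002],"turn": [0,0,0]},{"travel": [0,0,0.004],"turn": [0,0,0]},{"travel": [0,0,0.006],"turn": [0,0,0]},{"travel": [0,0,0.007],"turn": [0,0,0]},{"travel": [0,0,0.007],"turn": [0,0,0]}])

```text
time: 18.1
position: [0.57, -0.245, 0.2263]
tool_rot: [-2.221, -2.22, 0.001]
ft_force: [-2.9, -0.0, -2.8]
grip_width: 0.147
grip_force: 50.0
```

Request:
step_arm(commands=[{"travel": [0,0,0.002],"turn": [0,0,0]},{"travel": [0,0,0.003],"turn": [0,0,0]},{"travel": [0,0,0.003],"turn": [0,0,0]}])

```text
time: 18.4
position: [0.5701, -0.2453, 0.2258]
tool_rot: [-2.221, -2.221, -0.002]
ft_force: [-8.3, 3.3, 8.9]
grip_width: 0.141
grip_force: 50.0
```

```bash
python3 - <<'E'
from h import *
go([.570,-.245,.223],0)
E
```

```text
t 18.4 pos [ 0.5701 -0.2453  0.2258] az -0.0 F [-8.3  3.3  8.9] grip 0.14061730847586879 49.95714783668518
 travel [ 0.0003 -0.0001  0.0028] turn [ 0.  -0.1 -0. ]
```

The rack pushes the bar towards −x, so the bar is resting on the rear slope of the dip. I shift a few mm towards −x.

Request:
step_arm(commands=[{"travel": [0,-0.001,-0.003],"turn": [0,0,0]},{"travel": [0,-0.003,-0.003],"turn": [0,0,0]},{"travel": [0,-0.005,-0.003],"turn": [0,0,0]},{"travel": [0,-0.005,-0.001],"turn": [0,0,0]},{"travel": [0,-0.005,0.0005],"turn": [0,0,0]}])

```text
time: 18.9
position: [0.569, -0.2449, 0.2259]
tool_rot: [2.215, 2.219, 0.008]
ft_force: [2.4, 2.7, 13.5]
grip_width: 0.143
grip_force: 50.0
```

Request:
step_arm(commands=[{"travel": [0,0,0.001],"turn": [0,0,0]},{"travel": [0,0,0.001],"turn": [0,0,0]},{"travel": [0,0,0.001],"turn": [0,0,0]}])

```text
time: 19.2
position: [0.5692, -0.245, 0.2258]
tool_rot: [2.215, 2.218, 0.009]
ft_force: [2.3, 1.2, 12.6]
grip_width: 0.144
grip_force: 50.0
```

```bash
python3 - <<'E'
from h import *
go([.565,-.245,.223],0)
E
```

```text
t 19.2 pos [ 0.5692 -0.245   0.2258] az 0.1 F [ 2.3  1.2 12.6] grip 0.1436354397196051 49.95720684528351
 travel [ 0.     -0.0042  0.0028] turn [0.5 0.1 0.1]
```

Request:
step_arm(commands=[{"travel": [0,0.002,-0.001],"turn": [0,0,0]},{"travel": [0,0.003,-0.0015],"turn": [0,0,0]},{"travel": [0,0.003,-0.0015],"turn": [0,0,0]}])

```text
time: 19.5
position: [0.5698, -0.245, 0.2258]
tool_rot: [2.219, 2.221, 0.004]
ft_force: [-2.2, 1.8, 9.5]
grip_width: 0.143
grip_force: 50.0
```

Request:
step_arm(commands=[{"travel": [0,0,0],"turn": [0,0,0]},{"travel": [0,0,0],"turn": [0,0,0]},{"travel": [0,0,0],"turn": [0,0,0]}], force=6)

```text
time: 19.8
position: [0.5694, -0.2451, 0.2251]
tool_rot: [2.22, 2.221, 0.002]
ft_force: [-1.7, 2.2, 6.9]
grip_width: 0.16
grip_force: 6.0
```

```bash
python3 - <<'E'
from h import *
a=snap('scene','s8.png');go([.569,-.245,.223],0)
cv2.imwrite('pics/m8.png',cv2.resize(a[150:290,360:480,::-1],(480,560)))
E
```

```text
t 19.85 pos [ 0.5693 -0.2451  0.2251] az 0.0 F [-2.3  1.6  5.9] grip 0.15836308505176658 5.992708504199982
 travel [ 0.0001 -0.0004  0.0021] turn [0.1 0.  0. ]
```

View pics/m8.png

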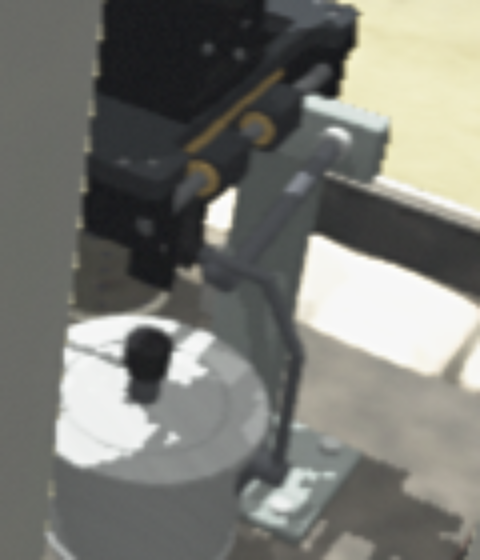

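The bar sits just behind the right prong's tip (crop 215,270), the load is off the wrist and the lid is seated. I release and back off upward.

Request:
step_arm(commands=[{"travel": [0,0,0],"turn": [0,0,0]},{"travel": [0,0,0],"turn": [0,0,0]},{"travel": [0,0,0],"turn": [0,0,0]},{"travel": [0,0,0],"turn": [0,0,0]},{"travel": [0,0,0],"turn": [0,0,0]}], gripper=0.5)

```text
time: 20.35
position: [0.5687, -0.2448, 0.2229]
tool_rot: [-2.221, -2.222, 0.0]
ft_force: [-0.7, 0.6, 0.4]
grip_width: 0.474
grip_force: 0.0
```

Request:
step_arm(commands=[{"travel": [0,0,-0.006],"turn": [0,0,0]},{"travel": [0,0,-0.02],"turn": [0,0,0]},{"travel": [0,0,-0.04],"turn": [0,0,0]},{"travel": [0,0,-0.065],"turn": [0,0,0]},{"travel": [0,0,-0.09],"turn": [0,0,0]}])

```text
time: 20.85
position: [0.5688, -0.245, 0.3152]
tool_rot: [2.221, 2.221, 0.001]
ft_force: [-0.6, -1.0, 1.2]
grip_width: 0.502
grip_force: 0.0
```

Request:
step_arm(commands=[{"travel": [0.02,-0.02,0],"turn": [0,0,0]},{"travel": [0.06,-0.05,0],"turn": [0,0,0]},{"travel": [0.1,-0.08,0],"turn": [0,0,0]},{"travel": [0.14,-0.11,0],"turn": [0,0,0]},{"travel": [0.17,-0.12,0],"turn": [0,0,0]}])

```text
time: 21.35
position: [0.4468, -0.0733, 0.3148]
tool_rot: [-2.219, -2.223, -0.008]
ft_force: [1.3, -0.5, 0.1]
grip_width: 0.499
grip_force: 0.0
```

Request:
step_arm(commands=[{"travel": [0.03,0,0],"turn": [0,0,0]},{"travel": [0.07,0,0],"turn": [0,0,0]},{"travel": [0.1,0,0],"turn": [0,0,0]},{"travel": [0.11,0,0],"turn": [0,0,0]},{"travel": [0.11,0,0],"turn": [0,0,0]}])

```text
time: 21.85
position: [0.4489, 0.0358, 0.3138]
tool_rot: [2.219, 2.223, 0.001]
ft_force: [0.9, -0.4, 0.7]
grip_width: 0.498
grip_force: 0.0
```

```bash
python3 - <<'E'
from h import *
a=snap('scene','s9.png');b=snap('top','t9.png');go([.569,-.245,.223],0)
m=np.zeros((450,800,3),np.uint8)
m[:,:400]=cv2.resize(a[155:290,360:480,::-1],(400,450)); m[:,400:]=cv2.resize(b[125:215,370:450,::-1],(400,450))
cv2.imwrite('pics/m9.png',m)
E
```

```text
t 21.95 pos [0.4491 0.0333 0.3136] az -0.1 F [-0.3 -0.2  0.2] grip 0.5025636644357356 0.0
 travel [-0.278   0.1204  0.0908] turn [ 0.   0.  -0.1]
```

View pics/m9.png

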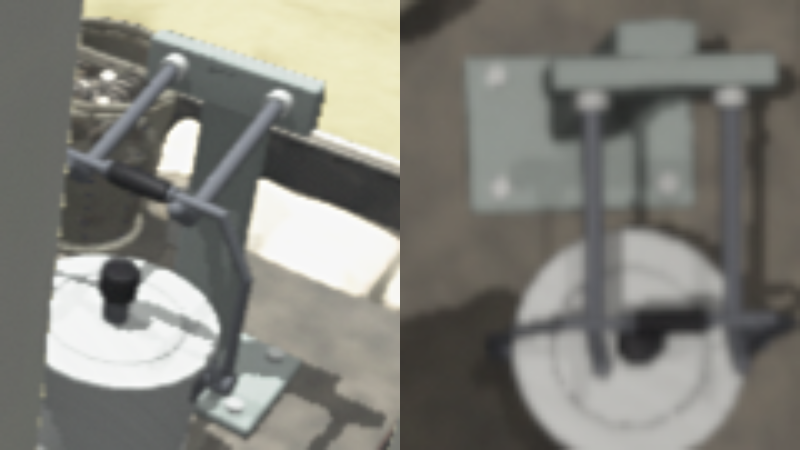

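The bar lies across both prongs behind the tips, at top crop row 320, with the sleeve between them. The lid is seated and the gripper is clear. I wait for any swing to settle, then hand in.

Request:
step_arm(commands=[{"travel": [0,0,0],"turn": [0,0,0]},{"travel": [0,0,0],"turn": [0,0,0]},{"travel": [0,0,0],"turn": [0,0,0]},{"travel": [0,0,0],"turn": [0,0,0]},{"travel": [0,0,0],"turn": [0,0,0]}])

```text
time: 22.45
position: [0.4487, 0.035, 0.3131]
tool_rot: [-2.222, -2.221, -0.0]
ft_force: [-0.1, -0.5, -0.8]
grip_width: 0.495
grip_force: 0.0
```

Request:
step_arm(commands=[{"travel": [0,0,0],"turn": [0,0,0]},{"travel": [0,0,0],"turn": [0,0,0]},{"travel": [0,0,0],"turn": [0,0,0]},{"travel": [0,0,0],"turn": [0,0,0]},{"travel": [0,0,0],"turn": [0,0,0]}])

```text
time: 22.95
position: [0.4487, 0.0352, 0.3131]
tool_rot: [-2.221, -2.222, -0.0]
ft_force: [0.2, 0.7, -0.0]
grip_width: 0.502
grip_force: 0.0
```

```bash
python3 -c "
from bench import ctrl
print(ctrl.close_job())"
```

```text
the job is handed in; nothing more can be done
None
```

The lid is seated on the pail, the covered pail hangs by its bail across both prongs, and the job was handed in at about 23 s with the gripper clear; the hand-in returned no verdict.

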